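# Tip the deep game box out of the shelf row

## Task

Fetch the deep game box, the one whose back end stands out behind the other three, from the tight row in the rack: reach behind it and pull its top edge towards the robot until it tips over and leans on the rack's sloping front board. Then grip it by its spine (the edge facing the robot), lift it out and set it down gently, standing upright in the middle of the cork mat. Leave the other boxes standing in the rack.

Things in the scene. Friction and masses are not known exactly. Their poses are not given: they have to be found in the camera images.
- deepbox_mid (a point): Centre (half-way up) of the deep game box: brown cardboard, 72 mm deep (x), 48 thick (y), 170 high (z), 0.25 to 0.5 kg, upright in any of the four places of the rack. x points from its spine (narrow face towards the robot) to its back, z to its top. The other three boxes look alike, same thickness, 166 to 174 mm high, but 54 mm deep: spines flush, so only this one's back stands out, by 18 mm.
- rack: Fixed wooden rack with the row of four boxes, 50 mm apart centre to centre (2 mm gaps). Origin: on the table, mid-width, below the spines' line (spines at x = 2 mm); x from spines to backs, y along the row, z up. Floor board 12 mm thick, x -87 to 103, 236 mm wide. End panels 117 mm high at x 4 to 102; rear rail 72 mm high at x 78 to 90; behind and above that, free room to reach down.
- board_top (a point): Middle of the top edge of the rack's sloping front board (50 mm ahead of the rack's origin, 93 mm up; axes as the rack's). The board rises from the foot of the spines towards the robot, 31 degrees from upright. A box tipped towards the robot beyond about 24 degrees falls onto it by itself and stays leaning there at 31 degrees, foot on the floor board, top out ahead of the row.
- mat: Fixed square cork mat, 160 x 160 mm, 4 mm thick, on the table to the left or right of the rack (a lidded dice tray, 170 mm square, lies on the other side). Origin: centre of its underside; sides along its x and y.

How it is judged:
On the way, in this order (a step that is already met when the one before it is completed fails the run):
1. the deep box is tipped towards the robot, leaning on the rack's front board (more than 25 degrees, foot still in the rack) (angle between deepbox_mid's own z axis and vertical between 0.44 and 0.7 rad and x of deepbox_mid in the frame of rack between -0.045 and 0.005 m and z of deepbox_mid in the frame of rack below 0.125 m), for 0.2 s.
2. it is lifted, held at its spine (grasp in the front half of its depth) (height (world z) of deepbox_mid above 0.14 m and contact force between the fingers and deepbox above 1 N and x of the grasp point in the frame of deepbox_mid below 0 m), for 0.2 s.
At the end, for the whole second after the job is handed in: The deep box stands on the cork mat, upright within 10 degrees, its centre within 45 mm of the mat's centre, released and at rest; the three other boxes still stand in the rack (horizontal distance between deepbox_mid and mat below 0.045 m and angle between deepbox_mid's own z axis and vertical below 0.17 rad and height (world z) of deepbox_mid between 0.08 and 0.097 m and contact force between deepbox and mat above 0.5 N and linear speed of deepbox below 0.02 m/s); the robot touches nothing.
It fails at once if another box is pulled out of its place in the rack (moved more than 30 mm or tipped more than 15 degrees) (distance of any of game_a, game_b, game_c from where it was at the start of the episode above 0.03 m or angle between any of game_a, game_b, game_c's own z axis and vertical above 0.26 rad).
It fails at once if the box is dropped: let go over the mat more than 20 mm above standing height (horizontal distance between deepbox_mid and mat below 0.08 m and height (world z) of deepbox_mid above 0.11 m and contact force between the fingers and deepbox below 0.5 N).
It also fails if it takes over 58 s, if anything falls off the work surface, if the arm or the gripper's body presses on something with over 40 N, if the wrist force passes 120 N, or if a joint passes its speed limit or range.

## Robot

A 6-joint arm with a two-finger parallel gripper is mounted at the origin on the work surface. World frame = base frame: x ahead of the robot, y to its left, z up, the work surface at z = 0. Lengths are in m, angles in rad, forces in N, time in s.
With the tool pointing down it reaches from about 0.35 to 0.975 m from the base axis. Payload 4.9 kg.
Tool frame: the origin (TCP) lies midway between the tips of the shut fingers; the grasp point (between the pads) lies 19 mm behind it; z points along the fingers, y is the line along which they close (so a half turn about z gives the same grasp; the last joint's range is limited). The gripper opens to 85 mm and grips with 20 to 120 N. Pads are 22 mm wide; open, the fingers measure 114 mm over their backs; the gripper's body (76 mm by 85 mm) begins 54 mm behind the grasp point. The pads swing forward as they close: fully open they stand 13 mm farther back than shut.
Start: joints at [1.157, 0.053, 1.613, -0, 1.476, -0.119], TCP at [0.182, 0.598, 0.231] pointing down, gripper open.
Joint ranges: [-3.01, 3.01], [-1.01, 2.22], [0.06, 2.58], [-1.02, 4.17], [0.09, 2.62], [-3.14, 3.14]. Speed limits (rad/s): [2.57, 2.57, 3.14, 3.14, 3.14, 3.14].

## Interface

Orientations are given as a unit quaternion [w, x, y, z].
In Python, from rig import sensors, imaging, env gives the robot as it stands.
- The arm moves only by the shell command python3 -m handwheel 'ROWS' [FORCE]. ROWS is JSON, a list of rows, each an object with "travel": the shift along the tool's x, y, z in units of 300 mm (1.0 is 300 mm), a list of three; "spin": the turn about the tool's z in units of 4 degrees (1.0 is 4 degrees); "jaw": the opening, from -1 (shut) to 1 (fully open), so that 0 is half open. In form: [{"travel": [dx, dy, dz], "spin": spin, "jaw": jaw}, ...]. A call has 1 to 8 rows; each row shifts and turns the commanded pose from where the row before left it, along the tool's axes as they then stand; what a row does not reach is not made up. A row lasts 1/12 s, in which the tool goes at most 41.7 mm and 7.16 degrees, less where a joint would pass 70% of its speed; a pose out of reach is approached as far as the arm can. A call with a number of a shift or a turn outside -1 to 1 is refused whole. A call with a gripper value outside its range is refused whole. The fingers move at their own pace and stop on an object; FORCE is the grip in N (left out, the last holds). Time passes only in rows, so rows that do not move let the fingers close. It gives the time, the measured TCP pose, the force, the opening and the grip force at its end, in the units of the state.
- sensors.get_state(): the state, without advancing time (a new reading comes with each control period).
- imaging.get_image(name): name is "scene" or "top"; returns a dict with "frame" (384x512x3 uint8, red, green, blue), "K" (3x3 intrinsics, pixels), "k1" (the pictures are not rectified: a ray, as slopes to the right and down, at radius r is drawn at 1 + k1 r^2 times it, then the intrinsics apply), "world_from_camera" (4x4, takes a point from camera to world coordinates). Camera axes: x right, y up, looking along -z (the intrinsics and any distortion apply to the point x, -y, -z); pixel columns grow to the right and rows downward; lengths in m; the calibration is good to about 2 mm. A picture is of the moment at which its call begins. There is no depth.
- env.hand_in(): hands the job in; it is judged then, once.
The state is a dict: "clock": time; "joints": joint angles; "qd": joint speeds; "joint_efforts": joint torques, N m; "ee_pos": TCP position; "orientation": TCP orientation; "ft_force": force on the tool from outside, world axes, zero at the start; "moment": the same for the moment, N m; "finger_gap": finger opening in m; "grip_force": force on a finger pad.
Only numpy, scipy, OpenCV 4.12 (cv2) and the standard library are available. Lean on these libraries where they do the work, as an engineer would, in place of code of your own. Each camera call takes 0.05 s, during which the arm holds its last target. There are 200 camera calls.

## Working session

There is one attempt and no reset: what is moved stays moved. The work goes in short steps, Python scripts to look and compute and a shell command to move; the robot and the scene stay as the last step left them, time stands still between calls to the robot, and variables do not carry over. Pictures are saved under pics/ and viewed, at most 10 in all, crops included, and the job is handed in when it is done.

```bash
mkdir -p pics; ls
python3 - <<'E'
from rig import sensors, imaging
import cv2
for n in("scene","top"):
    d=imaging.get_image(n); cv2.imwrite(f"pics/{n}0.png",d["frame"][:,:,::-1]); print(d["K"],d["k1"],d["world_from_camera"])
print(sensors.get_state())
E
```

```text
pics
[[358.17044279   0.         259.72949968]
 [  0.         358.17044279 187.54466437]
 [  0.           0.           1.        ]] -0.052894026223877524 [[ 0.91835785 -0.37659257  0.12164252  0.63367695]
 [ 0.39566608  0.88008013 -0.26250206 -0.21566042]
 [-0.00819884  0.28920064  0.95723339  0.80890865]
 [ 0.          0.          0.          1.        ]]
[[414.4657642    0.         253.68545219]
 [  0.         414.4657642  190.89425707]
 [  0.           0.           1.        ]] -0.02050439122172017 [[ 0.01980693  0.98904864 -0.14625481  0.41304359]
 [-0.99964059  0.01694742 -0.0207719  -0.02037989]
 [-0.01806578  0.14661367  0.98902885  1.1973722 ]
 [ 0.          0.          0.          1.        ]]
{'clock': 0.1, 'joints': array([ 1.15702411e+00,  5.32902105e-02,  1.61417496e+00, -1.21822411e-05,
        1.47600653e+00, -1.19040573e-01]), 'qd': array([-1.40012953e-03, -9.91633197e-04, -2.98546019e-03,  8.58209410e-04,
       -3.66447084e-04,  3.59743398e-05]), 'joint_efforts': array([ 1.19312817e-04, -3.94904459e+01, -3.71364033e+01, -1.40219772e-04,
        3.86129570e-03, -7.24497198e-06]), 'ee_pos': array([0.18134684, 0.59751301, 0.23017544]), 'orientation': array([-2.41496167e-04,  1.46832379e-01,  9.89160942e-01, -9.07978637e-04]), 'ft_force': array([-0.77214335,  0.24588716,  0.62292249]), 'moment': array([ 0.01030216,  0.03801982, -0.0250002 ]), 'grip_force': 0.0, 'finger_gap': 0.08566227321403465}
```

View pics/scene0.png

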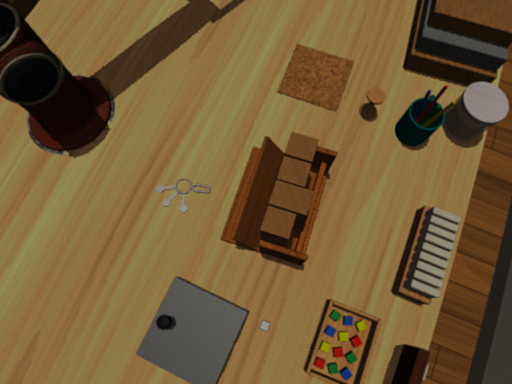

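View pics/top0.png

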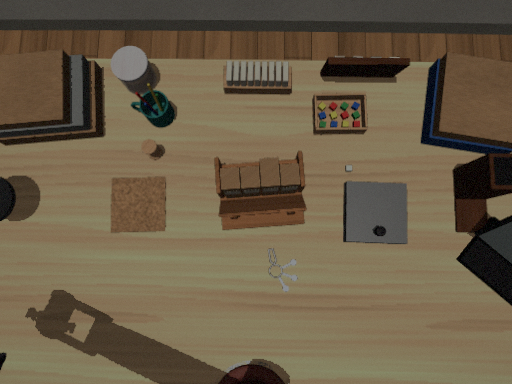

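The mat is on the robot's left, around (138,204) in the top view. The rack is at (262,190), and the third box from the mat side, near (270,172), looks deepest. I'll zoom in to check.

Run:
```python
import cv2,numpy as np
a=cv2.imread("pics/top0.png")[145:235,205:315]; b=cv2.imread("pics/scene0.png")[125:270,215:345]
a=cv2.resize(a,None,fx=3.6,fy=3.6,interpolation=3); b=cv2.resize(b,None,fx=3,fy=3,interpolation=3)
h=max(a.shape[0],b.shape[0])
f=lambda i:cv2.copyMakeBorder(i,0,h-i.shape[0],0,0,0)
c=np.hstack([f(a),f(b)]);c=np.clip(c*1.8,0,255).astype(np.uint8);print(c.shape)
cv2.imwrite("pics/crop.png",c)
```

```text
(435, 786, 3)
```

View pics/crop.png

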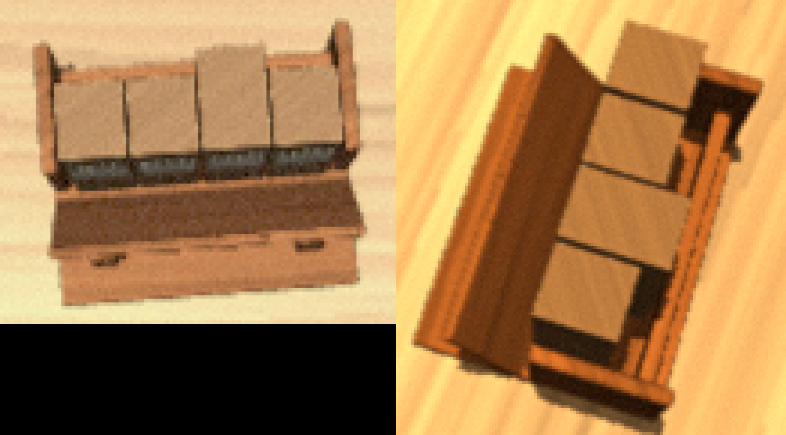

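Third from the left (mat side), rack y = -25 mm: its back edge stands out in both views. Next I'll fit the rack and mat poses from the corners.

```bash
cat > h.py <<'E'
import numpy as np
from scipy.optimize import least_squares
from rig import imaging
def proj(d,P):
    T=np.linalg.inv(d["world_from_camera"]); p=np.c_[P,np.ones(len(P))]@T[:3].T
    s=np.c_[p[:,0]/-p[:,2],-p[:,1]/-p[:,2]]; s=s*(1+d["k1"]*(s**2).sum(1,keepdims=True))
    return s@np.diag([d["K"][0,0],d["K"][1,1]])+d["K"][:2,2]
def W(q,P):
    c,s=np.cos(q[2]),np.sin(q[2]); P=np.array(P,float)
    return np.c_[q[0]+c*P[:,0]-s*P[:,1],q[1]+s*P[:,0]+c*P[:,1],P[:,2]]
def fit(q0,obs):
    f=lambda q:np.concatenate([(proj(d,W(q,P))-np.array(u)).ravel() for d,P,u in obs])
    r=least_squares(f,q0,loss="soft_l1"); print(np.round(r.x,4)); print(np.round(r.fun.reshape(-1,2),1).tolist()); return r.x
E
python3 - <<'E'
from h import *
t,s=imaging.get_image("top"),imaging.get_image("scene")
A=lambda u:np.array(u)/3.6+[205,145]
B=lambda u:(np.array(u)-[396,0])/3+[215,125]
box=[[.002,-.001,.182],[.074,-.001,.182],[.074,-.049,.182],[.002,-.049,.182]]
ex=[[-.087,.118,.012],[-.087,-.118,.012],[-.05,0,.093]]
fit([.5,-.02,0],[(t,box+ex,A([(200,152),(196,48),(267,41),(270,147),(62,305),(360,287),(207,241)])),
 (s,box,B([(582,163),(690,192),(672,270),(556,238)]))])
m=[[.08,.08,.004],[.08,-.08,.004],[-.08,-.08,.004],[-.08,.08,.004]]
fit([.4,.3,0],[(t,m,[(111,178),(166,178),(167,231),(111,232)]),(s,m,[(300,45),(353,60),(338,109),(279,88)])])
E
```

```text
[ 0.5723 -0.0166  0.0974]
[[0.6, -0.7], [-0.6, -0.1], [-1.2, 0.4], [0.5, -0.8], [-0.1, 0.2], [-0.4, -1.4], [-0.1, -1.0], [-1.5, -0.2], [0.3, 1.5], [-0.8, 0.1], [-0.6, -1.1]]
[0.5443 0.3414 0.5773]
[[-9.9, 17.7], [-17.9, -10.8], [8.3, -18.0], [16.6, 10.3], [37.8, 1.5], [-0.3, 37.9], [-46.7, -1.7], [0.4, -33.1]]
```

```bash
python3 - <<'E'
from h import *
t,s=imaging.get_image("top"),imaging.get_image("scene")
m=[[.08,.08,.004],[.08,-.08,.004],[-.08,-.08,.004],[-.08,.08,.004]]
fit([.4,.3,0],[(t,m,[(111,178),(166,178),(167,231),(111,232)]),(s,m,[(353,60),(338,109),(279,88),(300,45)])])
E
cat >> h.py <<'E'
RACK=np.array([.5723,-.0166,.0974])
from rig import sensors
from scipy.spatial.transform import Rotation as Rot
def go(target,frame=RACK):
    st=sensors.get_state(); q=st["orientation"]; R=Rot.from_quat(q[[1,2,3,0]]).as_matrix()
    w=W(frame,[target])[0]; d=R.T@(w-st["ee_pos"])/.3
    cur=Rot.from_euler('z',-frame[2]).apply(st["ee_pos"]-[*frame[:2],0])
    yaw=np.degrees(np.arctan2(R[1,1],R[0,1])-frame[2])-90
    print("t",round(st["clock"],2),"in frame",np.round(cur,4),"yawerr deg",round(yaw,2),"-> units",np.round(d,3),"F",np.round(st["ft_force"],1),"gap",round(st["finger_gap"],4),"grip",round(st["grip_force"],1),"tilt",R[:,2].round(3))
E
python3 -m handwheel '[{"travel":[0,0,-0.05],"spin":-1,"jaw":-1},{"travel":[0,0,-0.1],"spin":-1,"jaw":-1},{"travel":[0,0,0],"spin":-1,"jaw":-1},{"travel":[0,0,0],"spin":-1,"jaw":-1},{"travel":[0,0,0],"spin":-1,"jaw":-1},{"travel":[0,0,0],"spin":-0.6,"jaw":-1},{"travel":[0,0,0],"spin":0,"jaw":-1}]'
python3 -c "
from h import *
go([.105,-.025,.25])"
```

```text
[0.5461 0.3421 0.0591]
[[-0.0, -0.2], [-1.2, -2.5], [-1.7, -1.0], [-0.7, 0.2], [0.7, 0.5], [-0.9, 1.9], [-1.9, 4.0], [-3.6, -1.6]]
clock: 0.88
ee_pos: [0.1815, 0.598, 0.2762]
orientation: [-0.0, -0.048, 0.999, -0.0]
ft_force: [-0.6, 0.2, 0.3]
finger_gap: 0.0009
grip_force: 0.0
t 0.88 in frame [-0.3291  0.6497  0.2762] yawerr deg -0.03 -> units [-1.448 -2.248  0.088] F [-0.6  0.2  0.3] gap 0.0009 grip 0.0 tilt [-0. -0. -1.]
```

```bash
python3 -m handwheel '[{"travel":[-0.066,-0.102,0],"spin":0,"jaw":-1},{"travel":[-0.066,-0.102,0],"spin":0,"jaw":-1},{"travel":[-0.066,-0.102,0],"spin":0,"jaw":-1},{"travel":[-0.066,-0.102,0],"spin":0,"jaw":-1},{"travel":[-0.066,-0.102,0],"spin":0,"jaw":-1},{"travel":[-0.066,-0.102,0],"spin":0,"jaw":-1},{"travel":[-0.066,-0.102,0],"spin":0,"jaw":-1}]'
python3 -m handwheel '[{"travel":[-0.066,-0.102,0],"spin":0,"jaw":-1},{"travel":[-0.066,-0.102,0],"spin":0,"jaw":-1},{"travel":[-0.066,-0.102,0],"spin":0,"jaw":-1},{"travel":[-0.066,-0.102,0],"spin":0,"jaw":-1},{"travel":[-0.066,-0.102,0],"spin":0,"jaw":-1},{"travel":[-0.066,-0.102,0],"spin":0,"jaw":-1},{"travel":[-0.066,-0.102,0],"spin":0,"jaw":-1}]'
python3 -m handwheel '[{"travel":[-0.066,-0.102,0],"spin":0,"jaw":-1},{"travel":[-0.066,-0.102,0],"spin":0,"jaw":-1},{"travel":[-0.066,-0.102,0],"spin":0,"jaw":-1},{"travel":[-0.066,-0.102,0],"spin":0,"jaw":-1},{"travel":[-0.066,-0.102,0],"spin":0,"jaw":-1},{"travel":[-0.066,-0.102,0],"spin":0,"jaw":-1},{"travel":[-0.066,-0.102,0],"spin":0,"jaw":-1},{"travel":[0,0,0],"spin":0,"jaw":-1}]'
python3 - <<'E'
from h import *
go([.107,-.025,.165])
import cv2
d=imaging.get_image("scene"); cv2.imwrite("pics/s1.png",cv2.resize(d["frame"][80:280,160:400,::-1],None,fx=2.5,fy=2.5))
E
```

```text
clock: 1.47
ee_pos: [0.3408, 0.3966, 0.2764]
orientation: [0.0, -0.048, 0.999, 0.0]
ft_force: [0.9, 0.9, -0.6]
finger_gap: 0.0001
grip_force: 0.0
clock: 2.05
ee_pos: [0.4994, 0.1966, 0.2765]
orientation: [0.0, -0.047, 0.999, 0.0]
ft_force: [-0.1, 0.1, -0.1]
finger_gap: -0.0002
grip_force: 0.0
clock: 2.72
ee_pos: [0.6595, -0.0069, 0.2751]
orientation: [-0.0, -0.045, 0.999, -0.001]
ft_force: [-1.3, -0.1, -0.3]
finger_gap: 0.0
grip_force: 0.0
t 2.72 in frame [0.0878 0.0012 0.2751] yawerr deg -0.45 -> units [-0.065 -0.086  0.367] F [-1.3 -0.1 -0.3] gap 0.0 grip 0.0 tilt [-0.    -0.002 -1.   ]
```

View pics/s1.png

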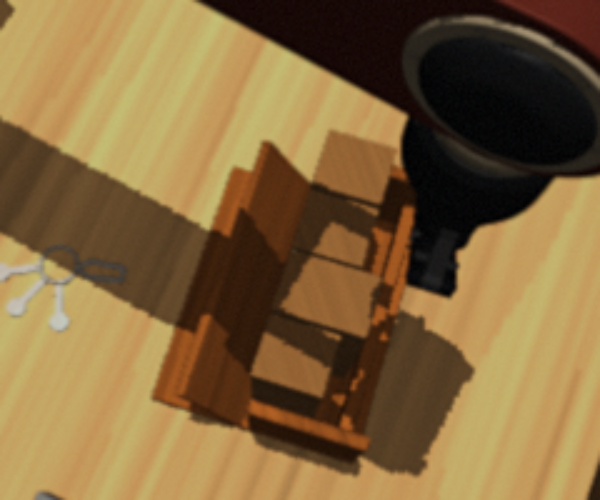

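The fingers at (435,265) hang behind the row, as computed. I'll trim the position, then go down behind the deep box.

```bash
python3 -m handwheel '[{"travel":[-0.065,-0.086,0],"spin":-0.1,"jaw":-1},{"travel":[0,0,0.06],"spin":0,"jaw":-1},{"travel":[0,0,0.08],"spin":0,"jaw":-1},{"travel":[0,0,0.08],"spin":0,"jaw":-1},{"travel":[0,0,0.08],"spin":0,"jaw":-1},{"travel":[0,0,0.06],"spin":0,"jaw":-1},{"travel":[0,0,0],"spin":0,"jaw":-1}]'
python3 -c "
from h import *
go([.020,-.025,.165])"
```

```text
clock: 3.35
ee_pos: [0.6755, -0.024, 0.1625]
orientation: [-0.005, -0.052, 0.999, 0.001]
ft_force: [-0.7, -0.1, -1.6]
finger_gap: -0.0001
grip_force: 0.0
t 3.35 in frame [ 0.102  -0.0174  0.1625] yawerr deg 0.34 -> units [ 0.274 -0.024 -0.006] F [-0.7 -0.1 -1.6] gap -0.0001 grip 0.0 tilt [-0.009  0.002 -1.   ]
```

```bash
python3 -m handwheel '[{"travel":[0,0,0],"spin":0,"jaw":-1},{"travel":[0,0,0],"spin":0,"jaw":-1},{"travel":[0,0,0],"spin":0,"jaw":-1}]'
python3 -c "
from h import *
go([.020,-.025,.165])"
```

```text
clock: 3.6
ee_pos: [0.6802, -0.0253, 0.171]
orientation: [0.002, -0.052, 0.999, -0.0]
ft_force: [-0.1, -0.3, 0.2]
finger_gap: 0.0001
grip_force: 0.0
t 3.6 in frame [ 0.1065 -0.0191  0.171 ] yawerr deg 0.34 -> units [ 0.289 -0.018  0.019] F [-0.1 -0.3  0.2] gap 0.0001 grip 0.0 tilt [ 0.004 -0.    -1.   ]
```

Shift y by -6 mm and go down a little, then pull slowly towards the robot.

```bash
python3 -m handwheel '[{"travel":[0,-0.018,0.02],"spin":0,"jaw":-1},{"travel":[0.03,0,0],"spin":0,"jaw":-1},{"travel":[0.025,0,0],"spin":0,"jaw":-1},{"travel":[0.02,0,0],"spin":0,"jaw":-1},{"travel":[0.02,0,0],"spin":0,"jaw":-1},{"travel":[0.02,0,0],"spin":0,"jaw":-1},{"travel":[0.02,0,0],"spin":0,"jaw":-1},{"travel":[0,0,0],"spin":0,"jaw":-1}]'
python3 - <<'E'
from h import *
go([.020,-.025,.165])
E
```

```text
clock: 4.27
ee_pos: [0.6382, -0.0351, 0.1624]
orientation: [-0.0, -0.051, 0.999, -0.0]
ft_force: [-0.4, -0.2, 0.1]
finger_gap: -0.0001
grip_force: 0.2
t 4.27 in frame [ 0.0638 -0.0248  0.1624] yawerr deg 0.32 -> units [ 0.146  0.    -0.009] F [-0.4 -0.2  0.1] gap -0.0001 grip 0.2 tilt [-0.001 -0.    -1.   ]
```

```bash
python3 -m handwheel '[{"travel":[0.02,0,0],"spin":0,"jaw":-1},{"travel":[0.02,0,0],"spin":0,"jaw":-1},{"travel":[0.02,0,0],"spin":0,"jaw":-1},{"travel":[0.02,0,0],"spin":0,"jaw":-1},{"travel":[0,0,0],"spin":0,"jaw":-1}]'
python3 - <<'E'
from h import *
go([.020,-.025,.165])
import cv2
d=imaging.get_image("scene"); cv2.imwrite("pics/s2.png",cv2.resize(d["frame"][80:280,160:400,::-1],None,fx=2.5,fy=2.5))
E
```

```text
clock: 4.68
ee_pos: [0.6141, -0.0375, 0.1619]
orientation: [-0.001, -0.051, 0.999, 0.0]
ft_force: [0.7, 0.2, 0.3]
finger_gap: -0.0003
grip_force: 0.0
t 4.68 in frame [ 0.0396 -0.0249  0.1619] yawerr deg 0.32 -> units [ 0.065  0.    -0.01 ] F [0.7 0.2 0.3] gap -0.0003 grip 0.0 tilt [-0.001  0.    -1.   ]
```

View pics/s2.png

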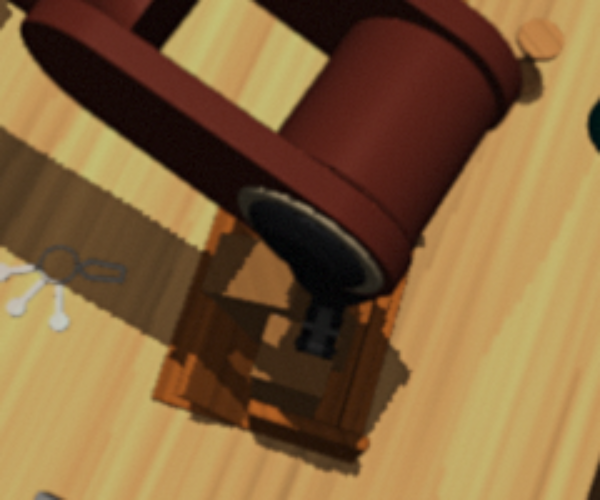

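The deep box's top, near (245,285), now stands ahead of the row. I'll pull a bit farther, back off and lift, then look.

```bash
python3 -m handwheel '[{"travel":[0.02,0,0],"spin":0,"jaw":-1},{"travel":[0.02,0,0],"spin":0,"jaw":-1},{"travel":[0.02,0,0],"spin":0,"jaw":-1},{"travel":[0.02,0,0],"spin":0,"jaw":-1},{"travel":[0,0,0],"spin":0,"jaw":-1},{"travel":[0,0,0],"spin":0,"jaw":-1}]'
python3 -m handwheel '[{"travel":[-0.06,0,0],"spin":0,"jaw":-1},{"travel":[-0.06,0,-0.02],"spin":0,"jaw":-1},{"travel":[-0.03,0,-0.1],"spin":0,"jaw":-1},{"travel":[0,0,-0.12],"spin":0,"jaw":-1},{"travel":[0,0,-0.12],"spin":0,"jaw":0.3},{"travel":[0,0.12,0],"spin":0,"jaw":0.3},{"travel":[0,0.13,0],"spin":0,"jaw":0.3},{"travel":[0,0.13,0],"spin":0,"jaw":0.3}]'
python3 -m handwheel '[{"travel":[0,0.13,0],"spin":0,"jaw":0.3},{"travel":[0,0.13,0],"spin":0,"jaw":0.3},{"travel":[0,0.13,0],"spin":0,"jaw":0.3},{"travel":[0,0.06,0],"spin":0,"jaw":0.3}]'
python3 - <<'E'
from h import *
go([.020,-.025,.165])
import cv2
d=imaging.get_image("scene"); t=imaging.get_image("top")
a=cv2.resize(t["frame"][145:250,205:315,::-1],None,fx=3.6,fy=3.6); b=cv2.resize(d["frame"][125:270,200:330,::-1],None,fx=3,fy=3)
h=max(a.shape[0],b.shape[0]); f=lambda i:cv2.copyMakeBorder(i,0,h-i.shape[0],0,0,0)
cv2.imwrite("pics/s3.png",cv2.convertScaleAbs(np.hstack([f(a),f(b)]),alpha=1.7))
E
```

```text
clock: 5.23
ee_pos: [0.5912, -0.04, 0.1623]
orientation: [0.0, -0.051, 0.999, -0.0]
ft_force: [0.1, -0.3, 0.2]
finger_gap: -0.0002
grip_force: 0.0
clock: 5.9
ee_pos: [0.6252, 0.0787, 0.2718]
orientation: [0.001, -0.051, 0.999, 0.0]
ft_force: [1.1, 0.1, 0.2]
finger_gap: 0.0481
grip_force: 0.0
clock: 6.23
ee_pos: [0.6098, 0.2166, 0.2704]
orientation: [0.0, -0.053, 0.999, 0.001]
ft_force: [0.5, 0.1, 0.4]
finger_gap: 0.0557
grip_force: 0.0
t 6.23 in frame [0.06   0.2284 0.2704] yawerr deg 0.53 -> units [ 0.141 -0.844  0.35 ] F [0.5 0.1 0.4] gap 0.0557 grip 0.0 tilt [ 0.     0.002 -1.   ]
```

View pics/s3.png

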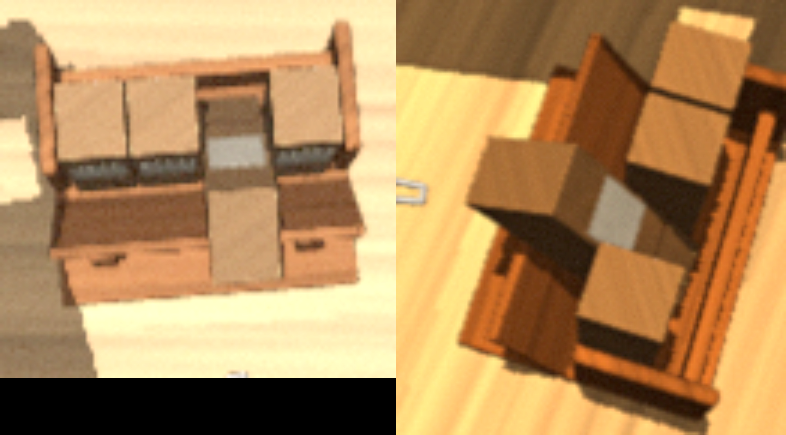

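The deep box leans on the board ahead of the row, its top face at crop (208–280,185–280) in the left panel. The other three still stand. I'll check its lateral position and lean angle.

Run:
```python
from h import *
t,s=imaging.get_image("top"),imaging.get_image("scene")
ut=np.array([(209,280),(280,279),(274,183),(208,190)])/3.6+[205,145]
us=(np.array([(469,205),(490,138),(577,143),(547,222)])-[396,0])/3+[200,125]
# scene order: front-right, front-left, back-left, back-right
def pts(q):
    th,y,x0=q;c,si=np.cos(th),np.sin(th)
    P=lambda d,h,yy:[x0+d*c-h*si,y+yy,.012+d*si+h*c]
    return [P(0,.17,.024),P(0,.17,-.024),P(.072,.17,-.024),P(.072,.17,.024)]
def f(q):
    P=W(RACK,pts(q)); return np.concatenate([(proj(t,P)-ut).ravel(),(proj(s,P[[1,0,3,2]])-us).ravel()])
r=least_squares(f,[.54,-.025,.002]);print(np.degrees(r.x[0]),r.x,r.fun.reshape(-1,2).round(1).tolist())
go([-.060,r.x[1],.134])
```

```text
35.708892430202695 [ 0.62323775 -0.02525284  0.01277901] [[1.0, 0.2], [0.3, -1.0], [0.7, 0.6], [-0.5, 0.2], [-0.9, 0.6], [0.2, 0.3], [-0.4, 0.1], [1.4, -2.0]]
t 6.43 in frame [0.0605 0.2242 0.2702] yawerr deg 0.38 -> units [ 0.407 -0.828  0.455] F [ 0.5 -0.6 -0.5] gap 0.0555 grip 0.0 tilt [-0.    -0.001 -1.   ]
```

Lean is about 31–36°, y = -25 mm. I'll go above the spine and open the gripper.

```bash
python3 -m handwheel '[{"travel":[0.051,-0.104,0],"spin":0.1,"jaw":1},{"travel":[0.051,-0.104,0],"spin":0,"jaw":1},{"travel":[0.051,-0.104,0],"spin":0,"jaw":1},{"travel":[0.051,-0.104,0],"spin":0,"jaw":1},{"travel":[0.051,-0.104,0],"spin":0,"jaw":1},{"travel":[0.051,-0.104,0],"spin":0,"jaw":1},{"travel":[0.051,-0.104,0],"spin":0,"jaw":1},{"travel":[0.051,-0.104,0],"spin":0,"jaw":1}]'
python3 -m handwheel '[{"travel":[0,0,0],"spin":0,"jaw":1},{"travel":[0,0,0],"spin":0,"jaw":1},{"travel":[0,0,0],"spin":0,"jaw":1},{"travel":[0,0,0],"spin":0,"jaw":1}]'
python3 -c "
from h import *
go([-.062,-.0252,.130])"
```

```text
clock: 7.1
ee_pos: [0.5119, -0.0509, 0.2705]
orientation: [0.0, -0.047, 0.999, -0.0]
ft_force: [0.8, 0.0, 0.7]
finger_gap: 0.0851
grip_force: 0.0
clock: 7.43
ee_pos: [0.5132, -0.0479, 0.2703]
orientation: [0.0, -0.048, 0.999, 0.0]
ft_force: [-0.3, 0.3, 0.1]
finger_gap: 0.0857
grip_force: 0.0
t 7.43 in frame [-0.0618 -0.0254  0.2703] yawerr deg -0.07 -> units [0.001 0.    0.468] F [-0.3  0.3  0.1] gap 0.0857 grip 0.0 tilt [ 0.  0. -1.]
```

```bash
python3 -m handwheel '[{"travel":[0,0,0.08],"spin":0,"jaw":1},{"travel":[0,0,0.09],"spin":0,"jaw":1},{"travel":[0,0,0.09],"spin":0,"jaw":1},{"travel":[0,0,0.08],"spin":0,"jaw":1},{"travel":[0,0,0.07],"spin":0,"jaw":1},{"travel":[0,0,0.05],"spin":0,"jaw":1},{"travel":[0,0,0.008],"spin":0,"jaw":1},{"travel":[0,0,0],"spin":0,"jaw":1}]'
python3 -m handwheel '[{"travel":[0,0,0],"spin":0,"jaw":0.3},{"travel":[0,0,0],"spin":0,"jaw":0.1},{"travel":[0,0,0],"spin":0,"jaw":-0.3},{"travel":[0,0,0],"spin":0,"jaw":-0.6},{"travel":[0,0,0],"spin":0,"jaw":-1},{"travel":[0,0,0],"spin":0,"jaw":-1},{"travel":[0,0,0],"spin":0,"jaw":-1}]' 70
python3 -c "
from h import *
go([-.062,-.0252,.130])"
```

```text
clock: 8.1
ee_pos: [0.5124, -0.047, 0.1286]
orientation: [-0.001, -0.049, 0.999, 0.0]
ft_force: [1.1, 0.3, 1.0]
finger_gap: 0.0854
grip_force: 0.0
clock: 8.68
ee_pos: [0.5141, -0.0482, 0.1316]
orientation: [0.001, -0.048, 0.999, -0.0]
ft_force: [-1.5, 0.7, 5.8]
finger_gap: 0.0474
grip_force: 72.0
t 8.68 in frame [-0.061  -0.0257  0.1316] yawerr deg -0.08 -> units [0.003 0.002 0.005] F [-1.5  0.7  5.8] gap 0.0474 grip 72.0 tilt [ 0.003 -0.    -1.   ]
```

Gripped at 47 mm opening. Lifting.

```bash
python3 -m handwheel '[{"travel":[0,0,-0.02],"spin":0,"jaw":-1},{"travel":[0,0,-0.03],"spin":0,"jaw":-1},{"travel":[0,0,-0.04],"spin":0,"jaw":-1},{"travel":[0,0,-0.04],"spin":0,"jaw":-1},{"travel":[0,0,-0.04],"spin":0,"jaw":-1},{"travel":[0,0,-0.04],"spin":0,"jaw":-1},{"travel":[0,0,-0.04],"spin":0,"jaw":-1},{"travel":[0,0,-0.04],"spin":0,"jaw":-1}]'
python3 -m handwheel '[{"travel":[0,0,-0.05],"spin":0,"jaw":-1},{"travel":[0,0,-0.05],"spin":0,"jaw":-1},{"travel":[0,0,-0.05],"spin":0,"jaw":-1},{"travel":[0,0,-0.05],"spin":0,"jaw":-1},{"travel":[0,0,-0.05],"spin":0,"jaw":-1},{"travel":[0,0,-0.05],"spin":0,"jaw":-1},{"travel":[0,0,-0.04],"spin":0,"jaw":-1},{"travel":[0,0,-0.02],"spin":0,"jaw":-1}]'
python3 - <<'E'
from h import *
go([-.062,-.0252,.33])
import cv2
d=imaging.get_image("scene");t=imaging.get_image("top")
f=lambda i:cv2.resize(i["frame"][60:300,150:400,::-1],(400,384))
cv2.imwrite("pics/s4.png",cv2.convertScaleAbs(np.hstack([f(d),f(t)]),alpha=1.5))
E
```

```text
clock: 9.35
ee_pos: [0.5131, -0.048, 0.2185]
orientation: [0.0, -0.048, 0.999, -0.0]
ft_force: [0.8, 0.4, -3.8]
finger_gap: 0.047
grip_force: 72.3
clock: 10.02
ee_pos: [0.5136, -0.0481, 0.3278]
orientation: [0.002, -0.048, 0.999, -0.001]
ft_force: [-0.6, 0.3, -3.8]
finger_gap: 0.0474
grip_force: 72.4
t 10.02 in frame [-0.0614 -0.0256  0.3278] yawerr deg -0.07 -> units [ 0.002  0.001 -0.007] F [-0.6  0.3 -3.8] gap 0.0474 grip 72.4 tilt [ 0.003 -0.001 -1.   ]
```

View pics/s4.png

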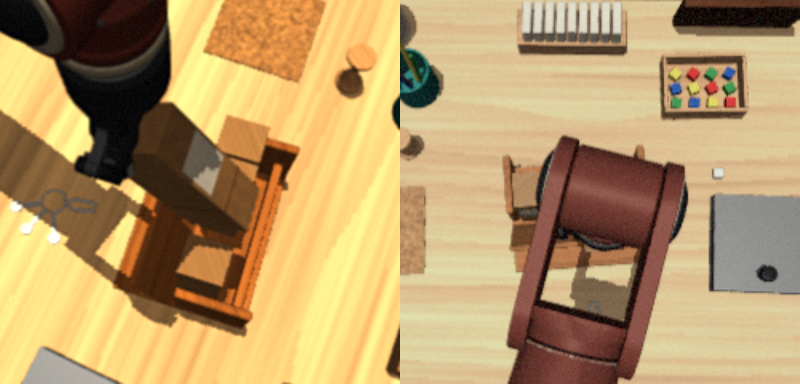

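The box is held at its spine, still tilted, clear of the rack, with the others standing. I'll raise it a bit and work out the way to the mat.

```bash
python3 -m handwheel '[{"travel":[0.03,0,-0.05],"spin":0,"jaw":-1},{"travel":[0.05,0,-0.05],"spin":0,"jaw":-1},{"travel":[0.03,0,0],"spin":0,"jaw":-1}]'
python3 - <<'E'
from h import *
go([-.110,0,.145],np.array([.546,.342,.0974]))
for th in range(36,-1,-4):
    a=np.radians(th); print(th,np.round([20*np.cos(a)-155*np.sin(a),20*np.sin(a)+155*np.cos(a)],1))
E
```

```text
clock: 10.37
ee_pos: [0.4801, -0.0513, 0.357]
orientation: [0.001, -0.048, 0.999, -0.0]
ft_force: [-0.2, 0.1, -3.2]
finger_gap: 0.0472
grip_force: 73.1
t 10.37 in frame [-0.1038 -0.385   0.357 ] yawerr deg -0.07 -> units [0.024 1.284 0.705] F [-0.2  0.1 -3.2] gap 0.0472 grip 73.1 tilt [ 0.003 -0.001 -1.   ]
36 [-74.9 137.2]
32 [-65.2 142. ]
28 [-55.1 146.2]
24 [-44.8 149.7]
20 [-34.2 152.5]
16 [-23.5 154.5]
12 [-12.7 155.8]
8 [ -1.8 156.3]
4 [  9.1 156. ]
0 [ 20. 155.]
```

```bash
python3 -m handwheel '[{"travel":[0,0.05,0],"spin":0,"jaw":-1},{"travel":[0.01,0.09,0],"spin":0,"jaw":-1},{"travel":[0.01,0.1,0],"spin":0,"jaw":-1},{"travel":[0,0.1,0],"spin":0,"jaw":-1},{"travel":[0,0.1,0],"spin":0,"jaw":-1},{"travel":[0,0.1,0],"spin":0,"jaw":-1},{"travel":[0,0.1,0],"spin":0,"jaw":-1},{"travel":[0,0.1,0],"spin":0,"jaw":-1}]'
python3 -m handwheel '[{"travel":[0,0.1,0],"spin":0,"jaw":-1},{"travel":[0,0.1,0],"spin":0,"jaw":-1},{"travel":[0,0.1,0],"spin":0,"jaw":-1},{"travel":[0,0.1,0],"spin":0,"jaw":-1},{"travel":[0,0.08,0],"spin":0,"jaw":-1},{"travel":[0,0.05,0],"spin":0,"jaw":-1},{"travel":[0,0.014,0],"spin":0,"jaw":-1},{"travel":[0,0,0],"spin":0,"jaw":-1}]'
python3 -m handwheel '[{"travel":[0,0,0.06],"spin":0,"jaw":-1},{"travel":[0,0,0.1],"spin":0,"jaw":-1},{"travel":[0,0,0.1],"spin":0,"jaw":-1},{"travel":[0,0,0.1],"spin":0,"jaw":-1},{"travel":[0,0,0.1],"spin":0,"jaw":-1},{"travel":[0,0,0.1],"spin":0,"jaw":-1},{"travel":[0,0,0.08],"spin":0,"jaw":-1},{"travel":[0,0,0.03],"spin":0,"jaw":-1}]'
python3 -m handwheel '[{"travel":[0,0,0],"spin":0,"jaw":-1},{"travel":[0,0,0],"spin":0,"jaw":-1},{"travel":[0,0,0],"spin":0,"jaw":-1}]'
python3 - <<'E'
from h import *
go([-.110,0,.117],np.array([.546,.342,.0974]))
import cv2
d=imaging.get_image("scene");t=imaging.get_image("top")
a=cv2.resize(d["frame"][20:180,220:400,::-1],(430,384));b=cv2.resize(t["frame"][130:290,70:220,::-1],(360,384))
cv2.imwrite("pics/s5.png",cv2.convertScaleAbs(np.hstack([a,b]),alpha=1.5))
E
```

```text
clock: 11.03
ee_pos: [0.452, 0.1706, 0.3532]
orientation: [-0.001, -0.048, 0.999, -0.0]
ft_force: [1.0, -0.1, -3.7]
finger_gap: 0.0469
grip_force: 73.5
clock: 11.7
ee_pos: [0.4365, 0.3323, 0.3531]
orientation: [-0.001, -0.049, 0.999, -0.001]
ft_force: [-0.1, -0.4, -4.0]
finger_gap: 0.0474
grip_force: 73.7
clock: 12.37
ee_pos: [0.4347, 0.3289, 0.1484]
orientation: [-0.004, -0.047, 0.999, -0.002]
ft_force: [-0.3, -0.1, -5.2]
finger_gap: 0.0472
grip_force: 73.6
clock: 12.62
ee_pos: [0.4387, 0.3321, 0.1564]
orientation: [0.002, -0.048, 0.999, 0.001]
ft_force: [0.4, 0.5, -3.7]
finger_gap: 0.0471
grip_force: 73.6
t 12.62 in frame [-0.1077  0.0006  0.1564] yawerr deg -0.1 -> units [ 0.008 -0.002  0.131] F [ 0.4  0.5 -3.7] gap 0.0471 grip 73.6 tilt [ 0.004  0.002 -1.   ]
```

View pics/s5.png

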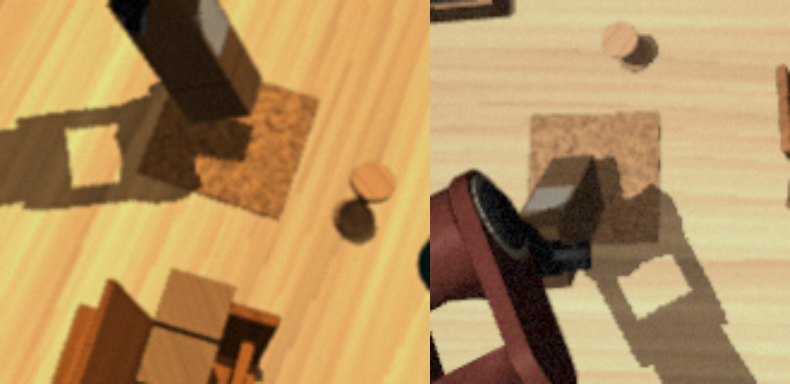

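The box hangs tilted over the mat, its foot near the middle. I'll go down gently until the foot touches.

```bash
python3 -m handwheel '[{"travel":[0,0,0.03],"spin":0,"jaw":-1},{"travel":[0,0,0.03],"spin":0,"jaw":-1},{"travel":[0,0,0.03],"spin":0,"jaw":-1},{"travel":[0,0,0.01],"spin":0,"jaw":-1},{"travel":[0,0,0],"spin":0,"jaw":-1},{"travel":[0,0,0],"spin":0,"jaw":-1}]'
python3 -m handwheel '[{"travel":[0,0,0.01],"spin":0,"jaw":-1},{"travel":[0,0,0],"spin":0,"jaw":-1},{"travel":[0,0,0],"spin":0,"jaw":-1}]'
python3 -m handwheel '[{"travel":[0,0,0.01],"spin":0,"jaw":-1},{"travel":[0,0,0],"spin":0,"jaw":-1},{"travel":[0,0,0],"spin":0,"jaw":-1}]'
```

```text
clock: 13.22
ee_pos: [0.4371, 0.3317, 0.1241]
orientation: [-0.0, -0.048, 0.999, -0.0]
ft_force: [-3.3, -0.6, 2.5]
finger_gap: 0.0475
grip_force: 74.4
clock: 13.47
ee_pos: [0.4373, 0.3319, 0.1239]
orientation: [-0.0, -0.048, 0.999, -0.0]
ft_force: [-8.9, -4.8, 15.3]
finger_gap: 0.0472
grip_force: 76.0
clock: 13.72
ee_pos: [0.4374, 0.3321, 0.1238]
orientation: [-0.0, -0.048, 0.999, -0.0]
ft_force: [-15.8, -6.8, 28.7]
finger_gap: 0.0469
grip_force: 77.5
```

Contact at TCP z = 0.124 (lean about 30°). I'll ease the pressure, soften the grip and swing the box upright about its foot.

```bash
python3 -m handwheel '[{"travel":[0,0,-0.016],"spin":0,"jaw":-1},{"travel":[0,0,0],"spin":0,"jaw":-1},{"travel":[-0.021,0,-0.008],"spin":0,"jaw":-1},{"travel":[-0.022,0,-0.007],"spin":0,"jaw":-1},{"travel":[-0.018,0,-0.005],"spin":0,"jaw":-1},{"travel":[-0.018,0,-0.005],"spin":0,"jaw":-1},{"travel":[0,0,0],"spin":0,"jaw":-1},{"travel":[0,0,0],"spin":0,"jaw":-1}]' 25
python3 - <<'E'
from h import *
go([-.016,0,.135],np.array([.546,.342,.0974]))
import cv2
d=imaging.get_image("scene");t=imaging.get_image("top")
a=cv2.resize(d["frame"][20:180,220:400,::-1],(430,384));b=cv2.resize(t["frame"][130:290,70:220,::-1],(360,384))
cv2.imwrite("pics/s6.png",cv2.convertScaleAbs(np.hstack([a,b]),alpha=1.5))
E
```

```text
clock: 14.38
ee_pos: [0.461, 0.3338, 0.1295]
orientation: [-0.001, -0.048, 0.999, -0.0]
ft_force: [-0.0, -0.1, -4.4]
finger_gap: 0.047
grip_force: 73.8
t 14.38 in frame [-8.540e-02  1.000e-04  1.295e-01] yawerr deg -0.1 -> units [-0.231  0.    -0.018] F [-0.  -0.1 -4.4] gap 0.047 grip 73.8 tilt [-0.001 -0.    -1.   ]
```

View pics/s6.png

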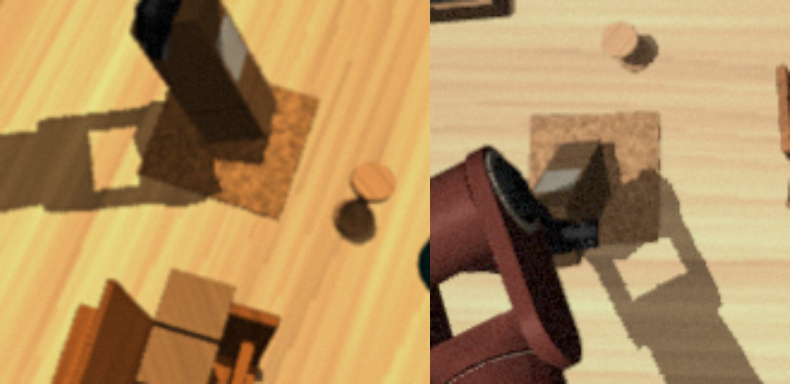

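The box moved rigidly, with the grip still at 74 N and the foot about 5 mm off the mat. I'll set it down again and re-command the softer grip with a changed jaw value.

```bash
python3 -m handwheel '[{"travel":[0.02,0,0],"spin":0,"jaw":-1},{"travel":[0.01,0,0.01],"spin":0,"jaw":-1},{"travel":[0,0,0.012],"spin":0,"jaw":-1},{"travel":[0,0,0],"spin":0,"jaw":-1},{"travel":[0,0,0],"spin":0,"jaw":-1}]'
python3 -m handwheel '[{"travel":[0,0,0],"spin":0,"jaw":-0.5},{"travel":[0,0,0],"spin":0,"jaw":-0.5},{"travel":[0,0,0],"spin":0,"jaw":-0.5},{"travel":[0,0,0],"spin":0,"jaw":-0.5}]' 25
python3 -c "
from h import *
go([-.016,0,.135],np.array([.546,.342,.0974]))"
```

```text
clock: 14.9
ee_pos: [0.4516, 0.3334, 0.1241]
orientation: [0.0, -0.048, 0.999, 0.0]
ft_force: [-2.3, -0.4, 0.8]
finger_gap: 0.0468
grip_force: 74.0
clock: 15.23
ee_pos: [0.4518, 0.3334, 0.1241]
orientation: [-0.0, -0.048, 0.999, 0.0]
ft_force: [-4.9, 0.5, 3.7]
finger_gap: 0.0472
grip_force: 74.3
t 15.23 in frame [-0.0946  0.0006  0.1241] yawerr deg -0.07 -> units [-0.262 -0.002 -0.036] F [-4.9  0.5  3.7] gap 0.0472 grip 74.3 tilt [-0.     0.001 -1.   ]
```

```bash
python3 -m handwheel '[{"travel":[0,0,0],"spin":0,"jaw":0.0},{"travel":[0,0,0],"spin":0,"jaw":0.0},{"travel":[0,0,0],"spin":0,"jaw":0.0}]' 25
python3 -m handwheel '[{"travel":[0,0,0],"spin":0,"jaw":0.07},{"travel":[0,0,0],"spin":0,"jaw":0.07}]' 25
python3 -m handwheel '[{"travel":[0,0,0],"spin":0,"jaw":0.09},{"travel":[0,0,0],"spin":0,"jaw":0.09}]' 25
```

```text
clock: 15.48
ee_pos: [0.4519, 0.3334, 0.1241]
orientation: [-0.0, -0.048, 0.999, 0.0]
ft_force: [-4.5, 0.0, 4.0]
finger_gap: 0.0476
grip_force: 74.5
clock: 15.65
ee_pos: [0.4518, 0.3334, 0.1241]
orientation: [-0.0, -0.048, 0.999, 0.0]
ft_force: [-5.6, 0.4, 5.8]
finger_gap: 0.0471
grip_force: 74.5
clock: 15.82
ee_pos: [0.4518, 0.3334, 0.124]
orientation: [-0.0, -0.048, 0.999, 0.0]
ft_force: [-5.4, 0.3, 5.2]
finger_gap: 0.0473
grip_force: 74.5
```

The grip only resets on re-closing. The foot is on the mat, so I'll loosen by under 1 mm for one row and re-close at 25 N.

```bash
python3 -m handwheel '[{"travel":[0,0,0],"spin":0,"jaw":0.12},{"travel":[0,0,0],"spin":0,"jaw":-0.2},{"travel":[0,0,0],"spin":0,"jaw":-0.2}]' 25
python3 -c "
from h import *
go([-.016,0,.135],np.array([.546,.342,.0974]))"
```

```text
clock: 16.07
ee_pos: [0.4523, 0.3333, 0.1238]
orientation: [0.001, -0.048, 0.999, 0.0]
ft_force: [-1.8, 0.8, 2.6]
finger_gap: 0.0475
grip_force: 26.7
t 16.07 in frame [-0.0941  0.0005  0.1238] yawerr deg -0.07 -> units [-0.26  -0.001 -0.037] F [-1.8  0.8  2.6] gap 0.0475 grip 26.7 tilt [ 0.001  0.001 -1.   ]
```

```bash
python3 -m handwheel '[{"travel":[-0.011,0,-0.001],"spin":0,"jaw":-0.2},{"travel":[-0.011,0,-0.003],"spin":0,"jaw":-0.2},{"travel":[-0.011,0,-0.003],"spin":0,"jaw":-0.2},{"travel":[-0.011,0,-0.003],"spin":0,"jaw":-0.2},{"travel":[0,0,0],"spin":0,"jaw":-0.2},{"travel":[0,0,0],"spin":0,"jaw":-0.2}]'
python3 - <<'E'
from h import *
go([-.016,0,.135],np.array([.546,.342,.0974]))
import cv2
d=imaging.get_image("scene")
cv2.imwrite("pics/s7.png",cv2.convertScaleAbs(cv2.resize(d["frame"][20:180,220:400,::-1],(430,384)),alpha=1.5))
E
```

```text
clock: 16.57
ee_pos: [0.4659, 0.3352, 0.1282]
orientation: [0.001, -0.048, 0.999, 0.001]
ft_force: [-5.2, 1.0, 7.7]
finger_gap: 0.0473
grip_force: 27.2
t 16.57 in frame [-0.0804  0.001   0.1282] yawerr deg -0.07 -> units [-0.215 -0.003 -0.022] F [-5.2  1.   7.7] gap 0.0473 grip 27.2 tilt [ 0.002  0.002 -1.   ]
```

View pics/s7.png

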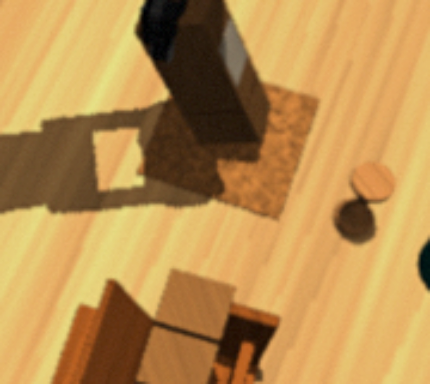

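It is turning: the foot stays put near (235,140) and keeps pressing on the mat. I'll carry on with the arc.

```bash
python3 -m handwheel '[{"travel":[-0.018,0,-0.005],"spin":0,"jaw":-0.2},{"travel":[-0.018,0,-0.005],"spin":0,"jaw":-0.2},{"travel":[-0.018,0,-0.004],"spin":0,"jaw":-0.2},{"travel":[-0.018,0,-0.003],"spin":0,"jaw":-0.2},{"travel":[0,0,0],"spin":0,"jaw":-0.2},{"travel":[0,0,0],"spin":0,"jaw":-0.2}]'
python3 -m handwheel '[{"travel":[-0.018,0,-0.003],"spin":0,"jaw":-0.2},{"travel":[-0.018,0,-0.002],"spin":0,"jaw":-0.2},{"travel":[-0.018,0,-0.002],"spin":0,"jaw":-0.2},{"travel":[0,0,0],"spin":0,"jaw":-0.2},{"travel":[0,0,0],"spin":0,"jaw":-0.2}]'
python3 - <<'E'
from h import *
go([-.016,0,.135],np.array([.546,.342,.0974]))
import cv2
d=imaging.get_image("scene");t=imaging.get_image("top")
a=cv2.resize(d["frame"][20:180,220:400,::-1],(430,384));b=cv2.resize(t["frame"][130:290,70:220,::-1],(360,384))
cv2.imwrite("pics/s8.png",cv2.convertScaleAbs(np.hstack([a,b]),alpha=1.5))
E
```

```text
clock: 17.12
ee_pos: [0.4881, 0.337, 0.1331]
orientation: [0.002, -0.048, 0.999, 0.001]
ft_force: [-0.9, 1.7, 5.4]
finger_gap: 0.0474
grip_force: 27.4
clock: 17.53
ee_pos: [0.5039, 0.3386, 0.1349]
orientation: [0.002, -0.048, 0.999, 0.001]
ft_force: [-0.3, 0.8, 5.2]
finger_gap: 0.0479
grip_force: 27.6
t 17.53 in frame [-0.0422  0.0007  0.1349] yawerr deg -0.09 -> units [-0.087 -0.002 -0.   ] F [-0.3  0.8  5.2] gap 0.0479 grip 27.6 tilt [ 0.003  0.002 -1.   ]
```

View pics/s8.png

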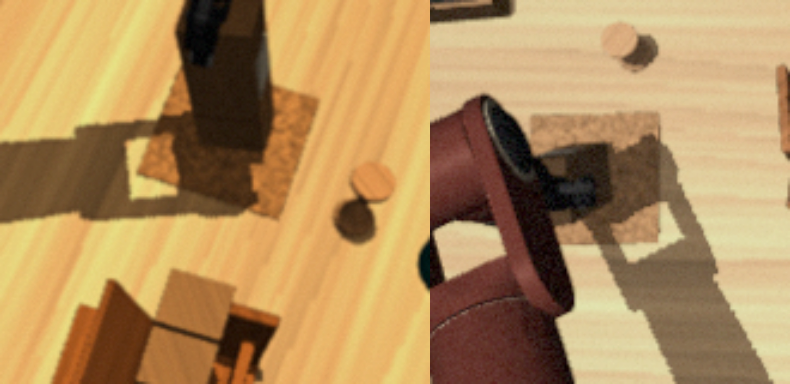

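Nearly upright. That was picture 11, one over the limit of 10, so I'll view no more and rely on numbers.

```bash
python3 -m handwheel '[{"travel":[-0.015,0,0],"spin":0,"jaw":-0.2},{"travel":[-0.015,0,0],"spin":0,"jaw":-0.2},{"travel":[-0.01,0,0],"spin":0,"jaw":-0.2},{"travel":[0,0,0],"spin":0,"jaw":-0.2},{"travel":[0,0,0],"spin":0,"jaw":-0.2}]'
python3 -m handwheel '[{"travel":[-0.01,0,0],"spin":0,"jaw":-0.2},{"travel":[-0.01,0,0],"spin":0,"jaw":-0.2},{"travel":[0,0,0],"spin":0,"jaw":-0.2},{"travel":[0,0,0],"spin":0,"jaw":-0.2}]'
python3 -c "
from h import *
go([-.016,0,.135],np.array([.546,.342,.0974]));print(sensors.get_state()['moment'])"
```

```text
clock: 18.05
ee_pos: [0.5156, 0.3397, 0.1351]
orientation: [0.001, -0.048, 0.999, 0.001]
ft_force: [-1.5, 0.6, 7.4]
finger_gap: 0.0476
grip_force: 27.8
clock: 18.38
ee_pos: [0.5214, 0.3403, 0.1349]
orientation: [0.001, -0.048, 0.999, 0.001]
ft_force: [-0.5, 1.1, 5.7]
finger_gap: 0.0479
grip_force: 27.8
t 18.38 in frame [-0.0246  0.0006  0.1349] yawerr deg -0.08 -> units [-0.029 -0.002 -0.   ] F [-0.5  1.1  5.7] gap 0.0479 grip 27.8 tilt [ 0.002  0.001 -1.   ]
[0.30372252 0.39254278 0.0103606 ]
```

Tilt is estimated at about 3°. I'll release slowly, open wide and rise straight up.

```bash
python3 -m handwheel '[{"travel":[-0.008,0,0],"spin":0,"jaw":-0.2},{"travel":[0,0,0],"spin":0,"jaw":-0.2},{"travel":[0,0,0],"spin":0,"jaw":0.13},{"travel":[0,0,0],"spin":0,"jaw":0.13},{"travel":[0,0,0],"spin":0,"jaw":0.4},{"travel":[0,0,0],"spin":0,"jaw":0.9},{"travel":[0,0,0],"spin":0,"jaw":0.9},{"travel":[0,0,0],"spin":0,"jaw":0.9}]'
python3 -m handwheel '[{"travel":[0,0,-0.04],"spin":0,"jaw":0.9},{"travel":[0,0,-0.08],"spin":0,"jaw":0.9},{"travel":[0,0,-0.12],"spin":0,"jaw":0.9},{"travel":[0,0,-0.12],"spin":0,"jaw":0.9},{"travel":[0,0,-0.1],"spin":0,"jaw":0.9},{"travel":[0.12,0,0],"spin":0,"jaw":0.9},{"travel":[0.12,0,0],"spin":0,"jaw":0.9},{"travel":[0.12,0,0],"spin":0,"jaw":0.9}]'
python3 -m handwheel '[{"travel":[0,0.1,0],"spin":0,"jaw":0.9},{"travel":[0,0.12,0],"spin":0,"jaw":0.9},{"travel":[0,0.12,0],"spin":0,"jaw":0.9},{"travel":[0,0.12,0],"spin":0,"jaw":0.9},{"travel":[0,0.12,0],"spin":0,"jaw":0.9},{"travel":[0,0,0],"spin":0,"jaw":0.9},{"travel":[0,0,0],"spin":0,"jaw":0.9}]'
python3 - <<'E'
from h import *
import cv2
t=imaging.get_image("top")
# mean colours along predicted upright box top at mat centre vs lying; corners of the brown top face
P=W([.546,.342,.0974],[[-.036,.024,.174],[.036,.024,.174],[.036,-.024,.174],[-.036,-.024,.174]])
print("predicted top",proj(t,P).round(1).tolist(),"mat",proj(t,W([.546,.342,.06],[[0,0,.004]])).round(1).tolist())
f=t["frame"]; g=cv2.cvtColor(f,cv2.COLOR_RGB2GRAY)
print(g[155:240:4,100:184:4])
E
```

```text
clock: 19.05
ee_pos: [0.5228, 0.3397, 0.1334]
orientation: [-0.0, -0.048, 0.999, -0.0]
ft_force: [0.0, -0.9, 0.2]
finger_gap: 0.081
grip_force: 0.0
clock: 19.72
ee_pos: [0.4149, 0.3295, 0.2738]
orientation: [0.001, -0.048, 0.999, 0.001]
ft_force: [0.6, 0.5, 0.0]
finger_gap: 0.0814
grip_force: 0.0
clock: 20.3
ee_pos: [0.3982, 0.5041, 0.2721]
orientation: [-0.0, -0.049, 0.999, -0.0]
ft_force: [-0.0, -0.1, 0.2]
finger_gap: 0.0811
grip_force: 0.0
predicted top [[108.8, 210.8], [108.1, 182.5], [126.9, 181.0], [127.9, 209.3]] mat [[137.8, 203.7]]
[[119 121 120 122 120 120 121 118 118 118 118 117 106  42  41  42 115 114
  117 119 115]
 [119 116 117 119 119 117 118 117 118 118 118 115 117 107  86 119 116 117
  118 116 117]
 [121 123 122 124 124 123 125 122 125 122 122 124 122 125 125 124 126 122
  122 122 122]
 [119 118 119 119 121 118 119 120 121 120 121 119 121 121 120 119 119 118
  119 120 120]
 [118 123 120 121 124 122 122 124 123 122 125 125 124 124 127 129 126 125
  126 127 124]
 [124 121 122 124 124 123 121 121 121 121 119 118 120 120 120 118 118 116
  115 120 117]
 [120 118 119  81  
[... 705 characters left out ...]
6  97  92  56  44  42  38  30  31  12  95  94  95  95  86 127
  125 125 127]
 [ 67  78 129  93  98  82  97  95  97  90  94  94  89  97  94  85  93 125
  127 126 126]
 [ 71  73  69  83  87  93  90  97  96  94  97  89  91  86  91  93  96 129
  128 130 130]
 [ 68  67  67  40  92  89  91  89  97  88  85  97  92  99  89  97  88 131
  131 130 134]
 [ 70  71  75  44  76 101  95  92  97  97  97 100  83  94  98  92  91 133
  133 132 131]
 [ 64  60  63  47  37  93  88  81  76  79  97  93 103 100 114 121 117 132
  131 133 134]
 [ 61  64  59  67  67  62 126 126 130 130 131 133 130 134 132 133 131 132
  132 129 129]
 [ 60  59  57  60  62  61  56 118 117 119 119 118 118 118 118 116 117 119
  120 118 119]]
```

The released box's top face covers columns 108–127, rows 182–208, matching the prediction for an upright box in the middle of the mat. Handing in.

```bash
python3 -c "
from rig import env
print(env.hand_in())"
```

```text
the job is handed in; nothing more can be done
None
```

The job is handed in at about 20 s (verdict not shown): the deep box was tipped, gripped by its spine, lifted and released upright near the middle of the mat by my last image measurement, and the other three were standing when last viewed; I viewed 11 pictures, one over the limit of 10.

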